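# Set the aperture ring of the tall lens to its long mark

### The arm

A 6-joint arm with a two-finger parallel gripper is mounted at the origin on a cart in front of the work surface, level with it; the furniture and walls round the work are solid. World frame = base frame: x ahead of the robot, y to its left, z up, the work surface at z = 0. Lengths are in mm, angles in rad, forces in N, time in s.
With the tool pointing down it reaches from about 300 to 775 mm from the base axis. Payload 14.6 kg.
Tool frame: the origin (TCP) lies on the centre line of the jaws, within the pads' length; the fingertips stand 19 mm ahead of it and the grasp point (between the pads) is the TCP (bot.tip_reach is the distance from the TCP to the fingertips, in mm); z points along the fingers, y is the line along which they close (so a half turn about z gives the same grasp; the last joint's range is limited). The gripper opens to 85 mm and grips with 20 to 120 N. Pads are 22 mm wide; open, the fingers measure 114 mm over their backs; the gripper's body (76 mm by 85 mm) begins 54 mm behind the grasp point. The pads swing forward as they close: fully open they stand 13 mm farther back than shut.
Start: joints at [1.267, 0.3, 1.521, -0, 1.321, -0.067], TCP at [129.024, 534.642, 250.281] pointing down, gripper open.
Joint ranges: [-3.03, 3.03], [-0.79, 2.21], [0.23, 2.52], [-1.04, 4.18], [0, 3.07], [-2.55, 2.55]. Speed limits (rad/s): [2.22, 2.22, 2.57, 3.14, 3.14, 3.14].

### API

Orientations are given as a unit quaternion [w, x, y, z].
In Python, from rig import bot gives the robot as it stands. Calls block until the motion is done:
- bot.move_to(position, orientation): joint-space move of the TCP to a pose.
- bot.servo_line(position, attitude=None, speed=150, until_force=None): straight line of the TCP; attitude=None keeps the orientation; speed is the mean speed in mm/s. With until_force (N) it stops when the force on the tool has changed by that much, and returns True; else False.
- bot.move_joints(angles): joint-space move.
- bot.move_gripper(opening, grip_force=None): finger opening in mm; grip_force is the grip in N (None keeps the last); returns when the fingers have stopped.
- bot.dwell(seconds).
- bot.ik(position, orientation): joint angles nearest the present ones, or None.
- bot.read_state(): the state.
- bot.read_camera(name): name is "scene" or "top" or "wrist"; returns a dict with "image" (420x560x3 uint8, blue, green, red), "depth" (420x560 float32, mm along the optical axis (not along the pixel's ray), 0 where there is no reading), "fovy" (degrees; the focal length in pixels is half the picture's height over the tangent of half this angle, whatever the lens; pixels are square), "cx", "cy" (the principal point, pixels), "eye" and "attitude" of the camera in the world; the wrist camera has in their place "mount" (4x4, takes a point from camera to tool coordinates, whose origin is the TCP and whose axes are the flange's). Camera axes: x right, y down, z forward; pixel columns grow to the right and rows downward; lengths in mm; the calibration is good to about 2 mm. The wrist camera is an equidistant fisheye: a pixel r from the principal point sees the ray r / f radians off the axis. A picture is of the moment at which its call begins: read the wrist's pose just before it.
A pose or a line that the arm cannot do raises bot.MotionError and nothing moves.
- bot.finish_job(): hands the job in; it is judged then, once.
The state is a dict: "clock": time; "joint_positions": joint angles; "qvel": joint speeds; "effort": joint torques, N m; "ee_pos": TCP position; "tool_rot": TCP orientation; "ft_force": force on the tool from outside, world axes, zero at the start; "moment": the same for the moment, N m; "grip_width": finger opening in mm; "grip_force": force on a finger pad.
Only numpy, scipy, OpenCV 4.12 (cv2) and the standard library are available. Lean on these libraries where they do the work, as an engineer would, in place of code of your own. Each camera call takes 0.05 s, during which the arm holds its last target. There are 200 camera calls.

### The job

Two lenses stand upright on the desk. On the taller one, with the square foot, turn the black knurled aperture ring counter-clockwise (seen from above) until its white line stands at the long, broad mark on the fixed flange below it, clicked into that stop, and let go. Leave the ring of the shorter lens as it is.

Things in the scene. Friction and masses are not known exactly. Their poses are not given: they have to be found in the camera images.
- tall_ring (a joint): Angle (rad) of the taller lens's aperture ring about the lens's upright axis; grows counter-clockwise seen from above. Clicks into four stops: 0.0, 0.5, 1.0, 1.5; the long mark is the third, 1.0. End stops at -0.08 and 1.58. Starts near the first or second stop. Passing between stops takes up to about 0.12 N m; let go within 0.17 rad of a stop, it is drawn to it.
- tall_grip (a point): Centre of that ring, on the lens axis at mid height (75 mm above the desk). Ring: black, knurled, round, 56 mm diameter, 64 to 86 mm above the desk, one white line across its top and down its side; grip it from above at any yaw. Above it the fixed front barrel, 41 mm diameter, up to 105 mm. Lens firmly fixed, square foot 76 mm wide, 10 mm thick.
- tall_mark (a point): Middle of the long, broad white mark (15 x 6 mm) where the ring's white line must point; on top of the fixed dark flange under the tall lens's ring (92 mm diameter, top 64 mm above the desk), 37.5 mm from the lens axis, roughly on the robot's side. The flange's other three marks, of the other stops, are short and thin (7 x 2 mm).
- short_line (a point): Point on the white line on top of the shorter lens's ring, 26 mm from that lens's axis, 48 mm above the desk. That lens looks alike but is only 59 mm high, firmly fixed, on a round foot of 76 mm diameter; its ring (56 mm diameter, 30 to 48 mm above the desk) turns as easily and must stay as it is.

How it is judged (in metres and radians):
At the end, for the whole second after the job is handed in: The tall lens's ring rests within 0.18 rad (10 degrees) of its long mark (joint 0.82 to 1.18), and the line of the short lens's ring is within 8 mm of where it was at the start (value of joint tall_ring between 0.82 and 1.18 rad and velocity of joint tall_ring between -0.1 and 0.1 rad/s and distance of short_line from where it was at the start of the episode below 0.008 m); the robot touches nothing.
It fails at once if the ring of the shorter lens is turned (its line moves more than 8 mm) (distance of short_line from where it was at the start of the episode above 0.008 m).
It also fails if it takes over 29 s, if anything falls off the work surface, if the arm or the gripper's body presses on something with over 40 N, if the wrist force passes 120 N, or if a joint passes its speed limit or range.

## Working session

There is one attempt and no reset: what is moved stays moved. The work goes in short steps, each a Python script; the robot and the scene stay as the last script left them, time stands still between calls to the robot, and variables do not carry over. Pictures are saved under pics/ and viewed, at most 10 in all, crops included, and the job is handed in when it is done.

```bash
mkdir -p pics
python3 - <<'E'
from rig import bot
import cv2,pickle
d={}
for n in("scene","top","wrist"):
    s=bot.read_state();c=bot.read_camera(n);d[n]=(s,c);cv2.imwrite(f"pics/{n}.png",c["image"])
    print(n,{k:v for k,v in c.items() if k not in("image","depth")})
pickle.dump(d,open("d.pkl","wb"));print(s["clock"],s["tool_rot"],s["ee_pos"])
E
```

```text
scene {'fovy': 49.875366466218644, 'cx': 271.5101824805765, 'cy': 211.37011492851732, 'eye': array([ 183.00706077, -645.49864512,  746.42053648]), 'attitude': array([-0.39901355,  0.88924907, -0.20356997,  0.09264746])}
top {'fovy': 57.62291445038842, 'cx': 285.1172270955047, 'cy': 209.34224642597755, 'eye': array([ 4.09367380e+02, -8.27668989e-01,  9.49222429e+02]), 'attitude': array([-0.03688019,  0.71622864, -0.69665599,  0.01807808])}
wrist {'fovy': 65.70646984690485, 'cx': 280.3773468499193, 'cy': 207.53862252489782, 'mount': array([[ 4.37153663e-04, -9.45863095e-01, -3.24565578e-01,
         8.33029493e+01],
       [ 9.99999565e-01,  1.45870563e-04,  9.21785645e-04,
         3.66967139e-02],
       [-8.24538460e-04, -3.24565839e-01,  9.45862747e-01,
        -1.23072880e+02],
       [ 0.00000000e+00,  0.00000000e+00,  0.00000000e+00,
         1.00000000e+00]])}
0.1 [-9.93849553e-05  1.18105650e-01  9.93000899e-01 -5.10145427e-04] [128.95444725 534.48225327 249.77802068]
```

View pics/top.png

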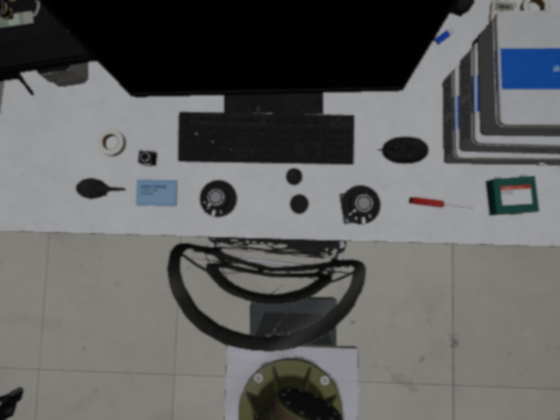

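View pics/scene.png

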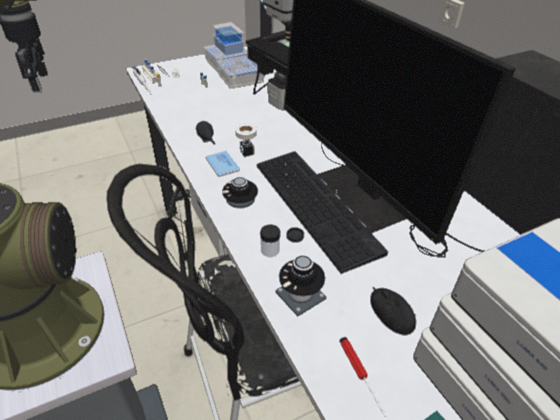

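The top view shows the tall lens with the square foot at about (362,203) and the short one at (217,198). A chair back stands between the robot and the desk at about (270,270). Next I'll measure both lenses and the obstacle heights.

```bash
cat > h.py <<'E'
import numpy as np,cv2
from scipy.spatial.transform import Rotation as R
def rot(q): return R.from_quat(np.roll(q,-1)).as_matrix()
def foc(c): return 210/np.tan(np.radians(c["fovy"])/2)
def cloud(c):
    v,u=np.mgrid[:420,:560];z=c["depth"];f=foc(c)
    p=np.dstack([(u-c["cx"])/f*z,(v-c["cy"])/f*z,z])@rot(c["attitude"]).T+c["eye"]
    p[z==0]=np.nan;return p
def px2plane(c,u,v,h):
    f=foc(c);d=rot(c["attitude"])@np.array([(u-c["cx"])/f,(v-c["cy"])/f,1]);return c["eye"]+d*(h-c["eye"][2])/d[2]
E
python3 - <<'E'
from h import *
import pickle
d=pickle.load(open("d.pkl","rb"));c=d["top"][1];p=cloud(c);X,Y,Z=p[...,0],p[...,1],p[...,2]
for n,(u,v),h in(("tall",(362,203),97),("short",(217,198),52)):
    m=np.zeros((420,560),bool);m[v-25:v+25,u-25:u+25]=1
    for lo,hi in((h,h+15),(h-18,h-5),(h-37,h-28)):
        k=m&(Z>lo)&(Z<hi)
        if k.any(): print(n,lo,k.sum(),np.nanmin(p[k],0).round(),np.nanmax(p[k],0).round(),np.nanmean(p[k],0).round(1))
for a in range(160,420,20):
    print(a,[int(np.nanmax(Z[a:a+20,b:b+20])) if np.isfinite(Z[a:a+20,b:b+20]).any() else None for b in range(160,480,20)])
print("row x",X[160:400:20,300].round(),"col y",Y[250,160:480:40].round())
b=c["image"][203-28:203+28,362-38:362+37]; a=cv2.resize(b,None,fx=7,fy=7,interpolation=cv2.INTER_CUBIC)
cv2.imwrite("pics/tallcrop.png",cv2.convertScaleAbs(a,alpha=1.5))
E
```

```text
tall 97 266 [ 474. -170.   98.] [ 514. -132.  110.] [ 493.8 -150.3  104.9]
tall 79 225 [ 466. -180.   79.] [ 521. -123.   92.] [ 492.  -147.1   86.8]
tall 60 712 [ 449. -196.   60.] [ 540. -106.   69.] [ 492.7 -149.3   64.7]
short 52 240 [484. 168.  52.] [528. 215.  64.] [503.3 187.8  58.7]
short 34 64 [462. 151.  34.] [543. 223.  47.] [495.7 176.7  40.9]
160 [12, 18, 18, 21, 18, 19, 19, 18, 19, 19, 5, 22, 28, 20, 57, 61]
180 [15, 5, 63, 62, 5, 6, 66, 66, 5, 107, 109, 4, 21, 16, 5, 5]
200 [13, 5, 63, 61, 5, 5, 67, 67, 6, 108, 110, 67, 20, 20, 20, 13]
220 [4, 4, 5, 5, 5, 5, 5, 6, 6, 68, 68, 5, 6, 5, 5, 4]
240 [72, 63, -23, -149, -199, -265, -264, -263, -1, 2, 4, 3, 4, 4, 4, 4]
260 [118, 113, 25, 9, -65, -149, -100, -25, 18, 74, 72, -738, -738, -736, -736, -736]
280 [146, 148, 22, 42, 47, 64, 59, 54, 25, 121, 106, -734, -732, -739, -738, -736]
300 [151, 168, 166, -739, 46, 66, 118, 30, 153, 150, -738, -737, -735, -736, -736, -737]
320 [-736, 173, 181, 183, 180, 174, 176, 176, 168, 150, -738, -736, -738, -738, -737, -737]
340 [-737, -738, 178, 184, 185, 185, 182, 178, 4, 4, -736, -737, -739, -738, -738, -737]
360 [-737, -739, -737, 5, 21, 57, 34, 54, 19, 4, -738, -739, -734, -739, -738, -735]
380 [-736, -738, -736, 6, 48, 244, 245, 219, 183, 14, -736, -737, -738, -736, -740, -738]
400 [-737, -737, -738, 16, 140, 267, 286, 286, 268, 233, -739, -738, -739, -737, -739, -739]
row x [606. 557. 501. 457. 407. 319. 231. 266. 110. 211. 123.  82.] col y [ 601.  256.  175.   46.  -81. -288. -466. -637.]
```

View pics/tallcrop.png

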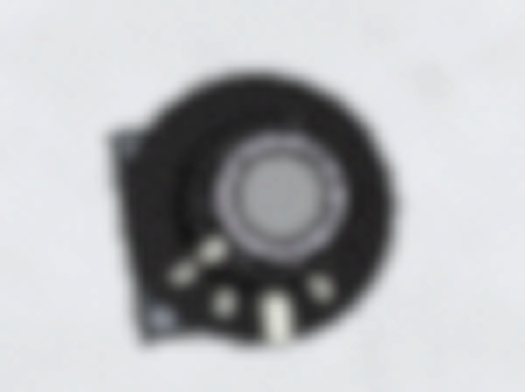

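The ring's line points at the first short mark (lower left). The long mark is two stops counter-clockwise from it, so the ring needs about +1.0 rad. The axis is at about (494,-151). I'll check the sweep for obstacles and then move above the lens.

```bash
cat >> h.py <<'E'
def down(psi): return [0,np.cos(psi/2),np.sin(psi/2),0]   # tool x at yaw psi, pointing down
E
python3 - <<'E'
from h import *
from rig import bot
import pickle
d=pickle.load(open("d.pkl","rb"))
for n in("top","scene"):
    p=cloud(d[n][1]).reshape(-1,3);r=np.hypot(p[:,0],p[:,1]);a=np.arctan2(p[:,1],p[:,0])
    k=(p[:,2]>190)&(r>330)&(r<690)&(a>-.6)&(a<1.0);print(n,k.sum(),p[k][::50].round()[:8])
print("tip",bot.tip_reach)
for j in(.5,0,-.5): print(bot.ik([494,-151,83],down(np.arctan2(-151,494)+np.pi/2-j)))
if True:
    psi=np.arctan2(-151,494)+np.pi/2-.55
    bot.move_to([494,-151,255],down(psi))
    s=bot.read_state();c=bot.read_camera("wrist");t=bot.read_camera("top")
    pickle.dump((s,c,t),open("w1.pkl","wb"));cv2.imwrite("pics/w1.png",c["image"])
    print(s["clock"],s["ee_pos"],s["tool_rot"],s["joint_positions"],s["ft_force"])
E
```

```text
top 0 []
scene 0 []
tip 19.0
[-3.67561050e-01  4.33821795e-01  1.76879533e+00 -4.44089210e-16
  9.38975532e-01  4.29087613e-01]
[-3.67561050e-01  4.33821795e-01  1.76879533e+00 -4.44089210e-16
  9.38975532e-01 -7.09123865e-02]
[-3.67561050e-01  4.33821795e-01  1.76879533e+00 -4.44089210e-16
  9.38975532e-01 -5.70912387e-01]
2.8917 [ 494.17031535 -150.4391647   255.00321818] [-2.40479129e-05  9.34957655e-01  3.54759330e-01  2.95598861e-05] [-3.66459463e-01  2.21495869e-01  1.60850579e+00  7.78554211e-05
  1.31157895e+00  4.79003624e-01] [-0.26854766  0.32450211  0.18741971]
```

View pics/w1.png

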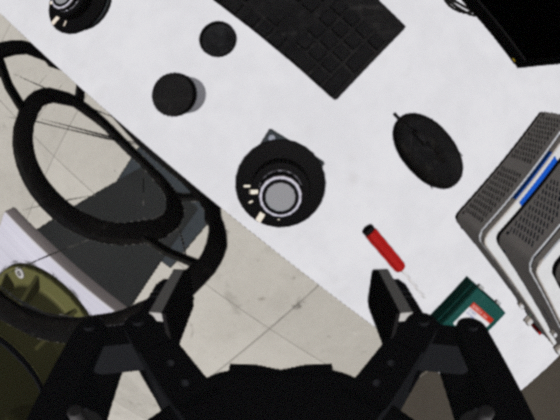

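The lens is at (281,196) in the wrist view, with the ring line at the first of the marks on its left side. I'll cross-check the axis from this view, then descend, close gently and read the side force.

```bash
cat >> h.py <<'E'
def wray(c,s,u,v,h):
    f=foc(c);x,y=u-c["cx"],v-c["cy"];r=np.hypot(x,y);t=r/f
    d=np.array([np.sin(t)*x/r,np.sin(t)*y/r,np.cos(t)]);M=c["mount"];Q=rot(s["tool_rot"])
    o=Q@M[:3,3]+s["ee_pos"];d=Q@M[:3,:3]@d;return o+d*(h-o[2])/d[2]
E
python3 - <<'E'
from h import *
from rig import bot
import pickle
s,c,t=pickle.load(open("w1.pkl","rb"))
g=cv2.cvtColor(c["image"],cv2.COLOR_BGR2GRAY)
m=np.zeros_like(g);m[140:235,230:335]=1
cs,_=cv2.findContours(((g>110)*m).astype(np.uint8),cv2.RETR_EXTERNAL,cv2.CHAIN_APPROX_NONE)
for k in cs:
    if cv2.contourArea(k)>3:
        (u,v),r=cv2.minEnclosingCircle(k)
        if np.hypot(u-281,v-196)<50: print((round(u),round(v)),round(r,1),cv2.contourArea(k),[wray(c,s,u,v,h).round(1)[:2] for h in(105,86,64)])
E
```

```text
(250, 201) 2.2 8.0 [array([ 473.9, -132.8]), array([ 468.1, -135.4]), array([ 461.4, -138.5])]
(246, 186) 3.5 17.0 [array([ 482.7, -121.4]), array([ 477.6, -123.2]), array([ 471.5, -125.3])]
(275, 196) 26.4 1364.0 [array([ 492.4, -146. ]), array([ 487.9, -149.6]), array([ 482.6, -153.7])]
(282, 187) 70.1 3564.0 [array([ 502.2, -145.5]), array([ 498.4, -149. ]), array([ 494., -153.])]
```

Run:
```python
from h import *
from rig import bot
import pickle
s,c,t=pickle.load(open("w1.pkl","rb"))
print(wray(c,s,281,196.5,105).round(1))
def show(n): 
    s=bot.read_state();print(n,round(s["clock"],2),s["ee_pos"].round(1),s["ft_force"].round(1),s["moment"].round(2),round(s["grip_width"],1),round(s["grip_force"],1));return s
print(bot.servo_line([494,-151,83],speed=110,until_force=10));show("down")
bot.move_gripper(50,grip_force=20);show("closed")
```

```text
[ 495.2 -150.5  105. ]
False
down 4.71 [ 494.3 -151.1   83.5] [-0.1  0.1 -0.1] [-0.02  0.02 -0.02] 85.6 0.0
closed 5.09 [ 493.7 -150.5   83.3] [-5.9  4.3  6.8] [0.9  0.85 0.  ] 55.0 20.2
```

Gripped cleanly at 55 mm with only small side forces. Now I'll turn it with the last joint.

Run:
```python
from h import *
from rig import bot
import pickle
def show(n): 
    s=bot.read_state();print(n,round(s["clock"],2),s["ee_pos"].round(1),s["ft_force"].round(1),s["moment"].round(2),round(s["grip_width"],1),round(s["grip_force"],1),s["joint_positions"][5].round(3));return s
bot.move_gripper(50,grip_force=35);s=show("grip")
q=np.array(s["joint_positions"])
for a in(.34,.68,1.02):
    bot.move_joints(q-[0,0,0,0,0,a]);show(a)
bot.move_gripper(85);bot.dwell(.2);show("open")
bot.servo_line([494,-151,200],speed=120);s=show("up")
c=bot.read_camera("wrist");t=bot.read_camera("top");pickle.dump((s,c,t),open("w2.pkl","wb"))
a=c["image"][100:300,150:410];cv2.imwrite("pics/w2.png",cv2.resize(a,None,fx=3,fy=3,interpolation=cv2.INTER_CUBIC)[:600,:800])
```

```text
grip 5.31 [ 493.7 -150.5   83.4] [-5.6  5.5  8.1] [0.85 1.02 0.05] 55.1 35.2 0.479
0.34 5.72 [ 493.7 -150.5   83.6] [-1.7  0.5  1. ] [0.   0.13 0.11] 54.8 37.5 0.143
0.68 6.14 [ 493.7 -150.6   83.5] [-1.1  0.5  2.8] [ 0.03  0.13 -0.09] 54.4 37.6 -0.194
1.02 6.56 [ 493.8 -150.5   83.5] [0.5 0.3 2.3] [ 0.05  0.02 -0.03] 54.9 37.6 -0.534
open 7.17 [ 493.7 -150.5   83.4] [ 0.2 -0.5 -0.2] [-0.04 -0.   -0.02] 85.2 0.0 -0.541
up 8.3 [ 493.7 -150.9  199.3] [ 0.1  0.4 -0.5] [0.02 0.03 0.01] 85.0 0.0 -0.541
```

View pics/w2.png

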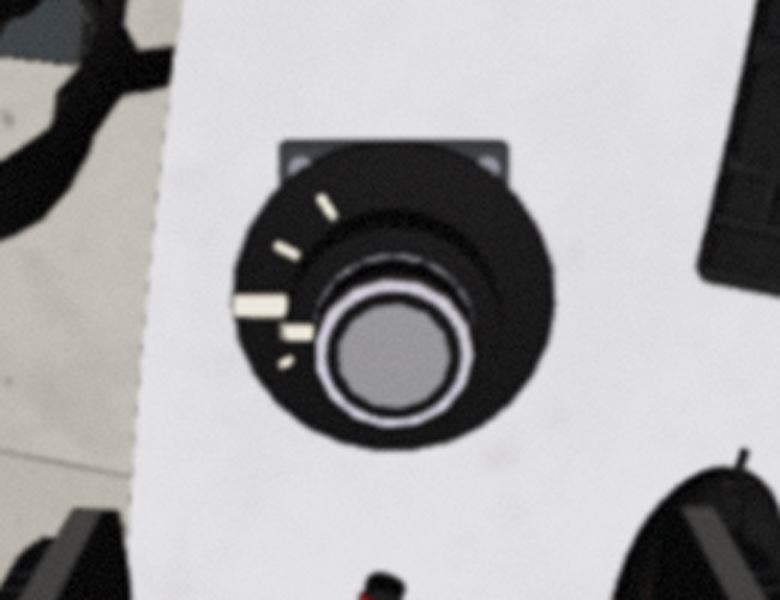

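The line (crop pixel 297,331) is parallel to the long mark (260,305), and the offset looks like parallax from the height difference. I'll check the angles numerically.

Run:
```python
from h import *
import pickle
s,c,t=pickle.load(open("w2.pkl","rb"))
w=lambda u,v,h:wray(c,s,150+u/3,100+v/3,h)[:2]
o=w(394,352,105);print("axis",o)
for n,u,v,h in(("line",297,331,86),("long",260,305,64),("m2",287,249,64),("m4",286,362,64)):
    p=w(u,v,h)-o;print(n,np.hypot(*p).round(1),np.arctan2(p[1],p[0]).round(3))
```

```text
axis [ 494.38395729 -148.79948695]
line 25.0 -2.912
long 37.5 -2.931
m2 32.8 2.85
m4 35.9 -2.427
```

Line and mark agree within 0.02 rad, so I'm handing it in.

```bash
python3 -c "
from rig import bot
print(bot.finish_job(),bot.read_state()['clock'])"
```

```text
the job is handed in; nothing more can be done
the job is handed in; nothing more can be done
```

The tall lens's ring is at its long mark: after release, the wrist camera measured its line within about 0.02 rad of the mark. I never touched the short lens, the arm is clear above, and the job was handed in at about 8 s with no verdict returned.

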